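Clamp the coat hook back onto the shelf edge

TASK

The clamp-on double coat hook has worked loose on the front edge of the blue shelf. Push its bracket fully home onto the edge, then tighten its screw with the black lever, clockwise, until it is just hand-tight (about 6 N at the lever's grip, no more than 7): the shelf's raised end gets in the way first, so lift the lever off its serrations, swing it well back, let it drop into mesh and turn it again, more than once if need be. Do not ram the lever into the shelf's end, leave the bracket home and the lever down in mesh, and leave the other things where they are.

Things in the scene. Friction and masses are not known exactly. Their poses are not given: they have to be found in the camera images.
- shelf: Blue painted shelf, fixed: board 260 mm deep, 660 long, 28 thick, top 150 mm above the table. Upright end cheeks, 18 mm thick, rise 72 mm above it and stand 8 mm proud of its front edge. Origin on the table, below the front edge, at the left cheek's inner face; x goes into the shelf, away from the robot; y along the edge, to the left. A pine key cabinet, 242 mm high, is fixed near its right end.
- hook_clamp: Point on the shelf's top, to a millimetre, where the clamp screw's axis stands once the bracket is home, 35 mm in from the front edge, 40 to 46 mm from the left cheek; axes as the shelf's. The clamp is a cast aluminium C-shaped bracket that straddles the board's front edge, with a double coat hook in front and an upright screw with a black lever on top.
- push_face (a point): On the bracket's flat front face, at mid width, 14 mm above the shelf's top; x is the push direction (into the shelf), y along the edge. The upright front plate is 72 mm wide, 16 thick, from 28 mm above to 64 mm below the shelf's top. Two coat prongs, 22 mm either side of the middle, stand out by 53 mm, all lower than 26 mm below the shelf's top. A 36 mm wide arm joins the plate to the screw.
- bracket (a joint): How far the bracket stands out from home (m): 0 = fully home, plate against the board's edge; 0.028 = furthest out. It slides straight along the shelf's x with about 5 N friction until the screw is tight, so a pull on the lever can drag it out again.
- screw_axis (a point): Point on the upright screw axis, inside the lever's hub, 60 mm above the shelf's top, 51 mm behind the bracket's front face; axes as the shelf's; moves with the bracket. The screw advances 5 mm a turn; clockwise from above tightens. How far it must turn to bite cannot be measured: 0.35 to 1.65 rad from the start. Until then 1 N at the lever's grip turns it.
- lever_grip (a point): Centre of the black lever's arm, 72 mm from the screw axis, 63 mm above the shelf's top while the lever is down; its x points along the arm to the screw. Arm 12 mm wide, 14 high, nearly level (7 degrees up outward), ending in a 15 mm ball 97 mm from the axis; hub 34 mm round. It starts pointing out of the shelf to the robot, 0 to 0.3 rad round towards the left cheek.
- lever: The whole lever; origin on the screw axis at the shelf's top, x along the arm to the screw. Turned clockwise, it is stopped by the left cheek's front edge when it points 0.6 to 0.8 rad round from straight out of the shelf towards that cheek, before the screw is tight. The other way it is free for over 1.6 rad from straight out.
- lever_lift (a joint): Height of the lever over its seat (m): 0 = down in mesh with the 12 upright serrations of the screw (30 degrees apart), clear of them above 0.0065, upper stop at 0.010. A spring and its weight hold it down with 5 N, 7 N at the top. Let down it drops into mesh; if it lands on a tooth, it drops in when turned up to 26 degrees on.
- lever_swing (a joint): Angle of the lever on the screw (rad), 0 at the start: grows as the lifted lever is swung back (anticlockwise from above), which leaves the screw as it is. In mesh it is constant but for 0.07 rad of play, and the screw turns with the lever.
- foot: The screw's broad rubber-faced foot, 55 mm round, between the bracket's upper arm and the shelf's top. Once it bites, the push needed at the lever's grip, square to the arm, rises steadily, by 10 N a radian: 4.8 N = just tight (25 N at the foot), 6 N = right, over 7.5 N = overtightened (55 N at the foot). It stays as it is left. Push with loose fingers: a tight grip adds side forces that hide it.
- flask_mid (a point): Centre of the stainless steel flask, 70 mm round, 232 mm high, standing on the shelf. Leave alone.
- paperweight_mid (a point): Centre of the grey stone paperweight, 74 mm round, 42 mm high, on the shelf. Leave alone.
- whistle_mid (a point): Centre of the orange whistle's barrel, 23 mm round, 19 mm wide, on the shelf. Leave alone.
- snow_brush_mid (a point): Middle of the yellow snow brush, 460 mm long, 36 mm high, lying on the table. Leave alone.

How it is judged:
By the outcome, as a careful person would: the job done as asked, in the order asked, and still so for the second after the job is handed in, with the robot touching nothing.
It also fails if it takes over 72 s, if anything falls off the work surface, if the arm or the gripper's body presses on something with over 40 N, if the wrist force passes 120 N, or if a joint passes its speed limit or range.

ROBOT

A 6-joint arm with a two-finger parallel gripper is mounted at the origin on the work surface. World frame = base frame: x ahead of the robot, y to its left, z up, the work surface at z = 0. Lengths are in mm, angles in rad, forces in N, time in s.
With the tool pointing down it reaches from about 400 to 925 mm from the base axis. Payload 12.5 kg.
Tool frame: the origin (TCP) lies midway between the tips of the shut fingers; the grasp point (between the pads) lies 19 mm behind it (env.tcp_to_grasp is the distance from the TCP to the grasp point, in mm); z points along the fingers, y is the line along which they close (so a half turn about z gives the same grasp; the last joint's range is limited). The gripper opens to 95 mm and grips with 3 to 60 N. Pads are 20 mm wide; open, the fingers measure 119 mm over their backs; the gripper's body (75 mm by 180 mm) begins 59 mm behind the grasp point.
Start: joints at [1.186, 0.491, 1.559, -0, 1.092, -0.106], TCP at [171.984, 600.89, 214.661] pointing down, gripper open.
Joint ranges: [-3.1, 3.1], [-0.84, 2.19], [0.05, 2.79], [-1.13, 4.28], [0.06, 2.93], [-2.69, 2.69]. Speed limits (rad/s): [2.22, 2.22, 2.79, 3.14, 3.14, 3.14].

INTERFACE

Orientations are given as [roll, pitch, yaw] about the fixed x, y, z axes, in that order (R = Rz(yaw) Ry(pitch) Rx(roll)).
In Python, from cell import env gives the robot as it stands. The module is installed in compiled form; this text tells all that it offers.
- The arm moves only by the tool step_arm, never from a script. Its argument "plan" is a list that holds one entry, the list of rows, each a list of 5 numbers: the shift along the tool's x, y, z in mm, then the turn about the tool's z in degrees, then the opening, from -1 (shut) to 1 (fully open). A call has 1 to 8 rows; each row is the pose to reach, as a shift and turn from the pose commanded when the call began, along the tool's axes at that moment; what a row does not reach only later rows make up. A row lasts 1/12 s, in which the tool goes at most 41.7 mm and 7.16 degrees, less where a joint would pass 70% of its speed; a pose out of reach is approached as far as the arm can. A call with a gripper value outside its range is refused whole. The fingers move at their own pace and stop on an object; the grip force is fixed at half the most. Time passes only in rows, so rows that repeat a pose let the fingers close. It gives the time, the measured TCP pose, the force, the opening and the grip force at its end, in the units of the state.
- env.state(): the state, without advancing time (a new reading comes with each control period).
- env.read_camera(name): name is "scene" or "top" or "wrist"; returns the picture (480x640x3 uint8, blue, green, red); there is no depth.
- env.get_calibration(name): a dict with "K" (3x3 intrinsics, pixels), "extrinsics" (4x4, takes a point from world to camera coordinates). Camera axes: x right, y up, looking along -z (the intrinsics and any distortion apply to the point x, -y, -z); pixel columns grow to the right and rows downward; lengths in mm; the calibration is good to about 2 mm. The wrist camera is an equidistant fisheye: a pixel r from the principal point sees the ray r / f radians off the axis. A picture is of the moment at which its call begins: read the wrist's pose just before it. get_calibration takes no time and is no camera call; for the wrist camera it gives the pose at the moment of the call.
- env.job_done(): hands the job in; it is judged then, once.
The state is a dict: "t": time; "joints": joint angles; "qvel": joint speeds; "tau": joint torques, N m; "eef_pos": TCP position; "tcp_rot": TCP orientation; "ft_force": force on the tool from outside, world axes, zero at the start; "moment": the same for the moment, N m; "opening": opening from 0.0 (shut) to 1.0 (fully open); "grip_force": force on a finger pad.
Only numpy, scipy, OpenCV 4.12 (cv2) and the standard library are available. Lean on these libraries where they do the work, as an engineer would, in place of code of your own. Each camera call takes 0.05 s, during which the arm holds its last target. There are 200 camera calls.

## Working session

There is one attempt and no reset: what is moved stays moved. The work goes in short steps, Python scripts to look and compute and a tool call to move; the robot and the scene stay as the last step left them, time stands still between calls to the robot, and variables do not carry over. Pictures are saved under pics/ and viewed, at most 10 in all, crops included, and the job is handed in when it is done.

Besides the shell and the picture viewer there is one more tool, called after "Call:" as name(argument=value, ...), one argument or row to a line, values as JSON. step_arm: Moves the arm, as the interface text tells. Its arguments: {"type":"object","properties":{"plan":{"type":"array"}},"required":["plan"]}

```bash
mkdir -p pics; python3 - <<'E'
from cell import env
import cv2,numpy as np
s=env.state();print({k:np.round(v,3) for k,v in s.items()})
a=env.read_camera("scene");b=env.read_camera("top")
cv2.imwrite("pics/scene.png",a);cv2.imwrite("pics/top.png",b)
for n in("scene","top","wrist"):
  c=env.get_calibration(n);print(n,np.round(c["K"],1).tolist(),np.round(c["extrinsics"],3).tolist(),[k for k in c])
E
```

```text
{'t': np.float64(0.0), 'joints': array([ 1.186,  0.492,  1.559, -0.   ,  1.092, -0.106]), 'qvel': array([-0.001,  0.001, -0.001, -0.001,  0.   , -0.001]), 'tau': array([ 1.0000e-03, -6.1265e+01, -2.5817e+01,  6.9000e-02,  4.8000e-02,
       -0.0000e+00]), 'eef_pos': array([171.892, 600.622, 214.059]), 'tcp_rot': array([-3.14 , -0.   ,  2.863]), 'ft_force': array([-0.188, -0.282, -0.309]), 'moment': array([ 0.061, -0.022,  0.014]), 'grip_force': np.float64(0.0), 'opening': np.float64(1.001)}
scene [[579.1, 0.0, 314.5], [0.0, 579.1, 234.1], [0.0, 0.0, 1.0]] [[-0.821, 0.57, 0.003, 495.963], [-0.361, -0.524, 0.771, 48.656], [0.441, 0.632, 0.637, -1406.701], [0.0, 0.0, 0.0, 1.0]] ['K', 'extrinsics']
top [[558.0, 0.0, 320.4], [0.0, 558.0, 241.1], [0.0, 0.0, 1.0]] [[-0.011, -1.0, -0.012, -56.912], [0.992, -0.012, 0.123, -594.279], [-0.123, -0.01, 0.992, -1066.537], [0.0, 0.0, 0.0, 1.0]] ['K', 'extrinsics']
wrist [[371.6, 0.0, 309.9], [0.0, 371.6, 242.8], [0.0, 0.0, 1.0]] [[0.275, 0.961, 0.001, -625.517], [-0.93, 0.267, -0.253, 29.297], [-0.243, 0.069, 0.968, -389.716], [0.0, 0.0, 0.0, 1.0]] ['K', 'extrinsics']
```

View pics/scene.png

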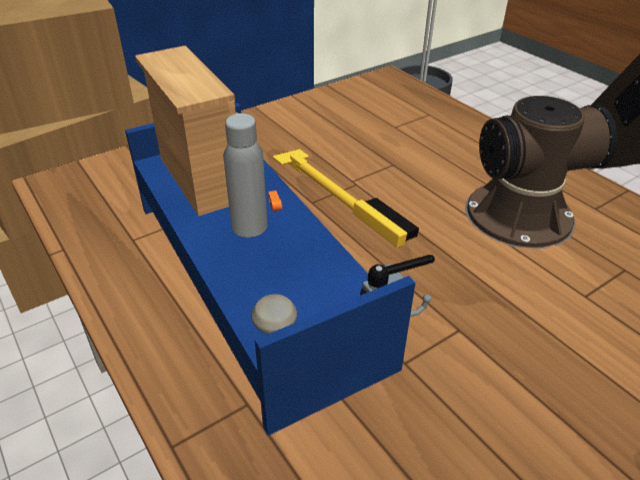

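View pics/top.png

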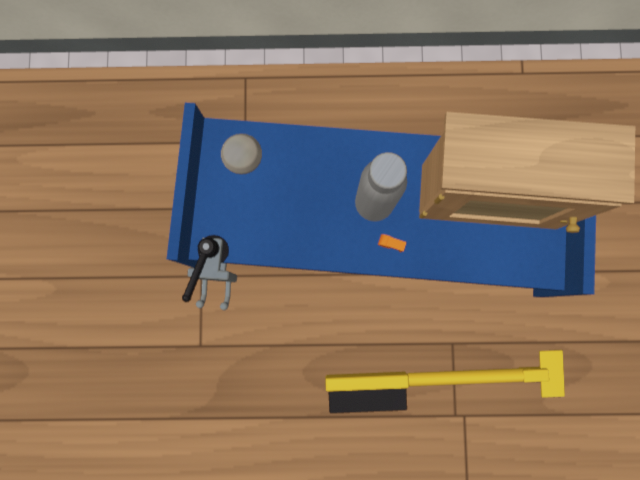

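The top view shows the clamp hub at about (208,247), the lever ball at (187,297), the bracket plate near row 274, and the board's front edge running from (190,262) to (565,290). I'll zoom in on it and measure.

```bash
cat > h.py <<'E'
from cell import env
import cv2,numpy as np
def ray(n,u,v,c=None):
    c=c or env.get_calibration(n);K=c["K"];E=np.array(c["extrinsics"]);R=E[:3,:3];t=E[:3,3]
    x=(u-K[0][2])/K[0][0];y=(v-K[1][2])/K[1][1]
    if n=="wrist":
        r=np.hypot(x,y)+1e-12;d=np.array([np.sin(r)*x/r,-np.sin(r)*y/r,-np.cos(r)])
    else: d=np.array([x,-y,-1.])
    return -R.T@t,R.T@d
def onz(n,u,v,z,c=None):
    o,d=ray(n,u,v,c);return o+d*(z-o[2])/d[2]
def proj(n,p,c=None):
    c=c or env.get_calibration(n);K=c["K"];E=np.array(c["extrinsics"]);q=E[:3,:3]@np.array(p)+E[:3,3];q=q*[1,-1,-1]
    if n=="wrist":
        r=np.hypot(q[0],q[1]);a=np.arctan2(r,q[2]);q=np.array([q[0]/r*a,q[1]/r*a,1])
    return np.array([K[0][0]*q[0]/q[2]+K[0][2],K[1][1]*q[1]/q[2]+K[1][2]])
E
python3 - <<'E'
from h import *
im=cv2.imread("pics/top.png")
cv2.imwrite("pics/c1.png",cv2.resize(im[215:315,160:290],None,fx=6,fy=6,interpolation=cv2.INTER_CUBIC))
# front edge of the board: last blue row per column
hsv=cv2.cvtColor(im,cv2.COLOR_BGR2HSV)
m=(hsv[...,0]>100)&(hsv[...,0]<125)&(hsv[...,1]>120)
P=[]
for u in range(250,530,10):
    v=np.where(m[220:310,u])[0]
    if len(v): P.append(onz("top",u,220+v.max()+.5,150)[:2])
P=np.array(P);f=np.polyfit(P[:,1],P[:,0],1);r=P[:,0]-np.polyval(f,P[:,1]);print(f,np.abs(r).max(),np.arctan(f[0]))
f=np.polyfit(P[np.abs(r)<2,1],P[np.abs(r)<2,0],1);print(f)
for u,v,z in((208,247,222),(187,297,222),(190,262,150)):print(onz("top",u,v,z))
E
```

```text
[9.40808341e-02 5.34671094e+02] 0.8487183927627484 0.09380472275568576
[9.40808341e-02 5.34671094e+02]
[563.10119894 119.04248274 222.        ]
[481.71114394 152.12372784 222.        ]
[545.13307791 165.955756   150.        ]
```

View pics/c1.png

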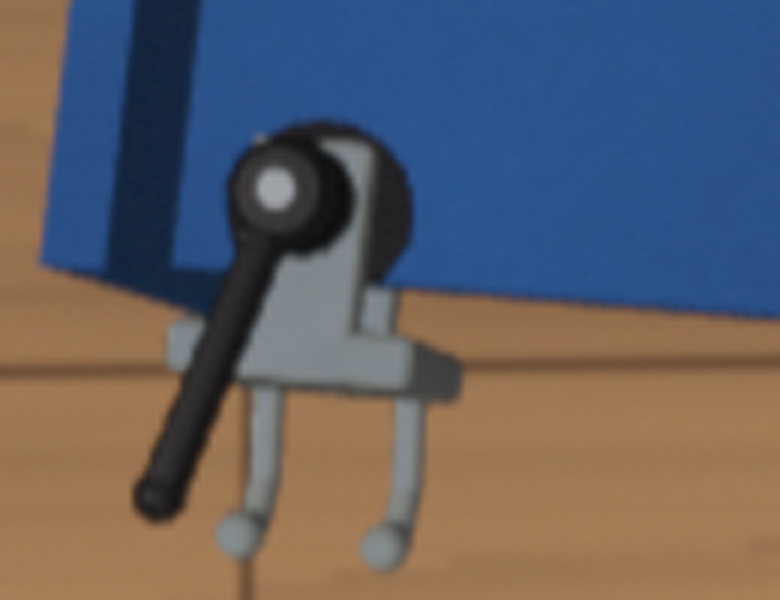

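Crop (6x): the hub cap is at crop (276,188), the lever ball at (157,497), and the plate's top front edge runs from (168,370) to (412,388). The cheek's inner top front corner is at (108,275). The bracket is visibly out from the edge.

```bash
cat >> h.py <<'E'
TH=-0.0938
ex=np.array([np.cos(TH),np.sin(TH)]);ey=np.array([-ex[1],ex[0]])
E
python3 - <<'E'
from h import *
g=lambda u,v:(160+(u+.5)/6-.5,215+(v+.5)/6-.5)
for n,(u,v),z in(("cheek in",(108,275),222),("cheek out",(41,263),222),("plateR",(412,388),178),("plateL",(168,370),178),("hub",(276,188),230),("ball",(157,497),216)):
    print(n,np.round(onz("top",*g(u,v),z),1))
def tri(a,b):
    o1,d1=ray("top",*a);o2,d2=ray("scene",*b)
    A=np.c_[d1,-d2];s=np.linalg.lstsq(A,o2-o1,rcond=None)[0];p,q=o1+d1*s[0],o2+d2*s[1];return np.round((p+q)/2,1),np.round(q-p,1)
print(tri(g(157,497),(431,259)))
im=cv2.imread("pics/scene.png");cv2.imwrite("pics/c2.png",cv2.resize(im[230:340,340:450],None,fx=5,fy=5,interpolation=cv2.INTER_CUBIC))
E
```

```text
cheek in [541.6 168.7 222. ]
cheek out [545.1 187.1 222. ]
plateR [512.3  93.  178. ]
plateL [518.2 162.8 178. ]
hub [564.  121.3 230. ]
ball [481.2 155.7 216. ]
(array([480.3, 156.8, 215.1]), array([-1.9,  1.7,  0.4]))
```

View pics/c2.png

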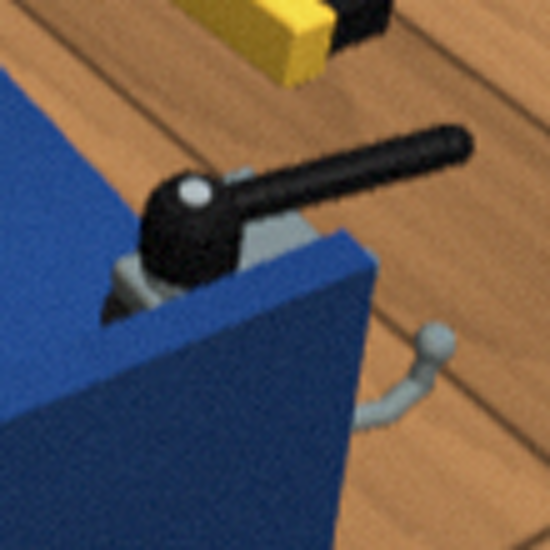

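The crop shows the hub dome, with a white cap at scene (379,268), seated on the bracket arm and the lever just right of the cheek. In the shelf frame the bracket is about 14.5 mm out, the clamp sits 43 mm from the cheek, and the lever is at about 0.29 rad. I'll approach with shut fingers and push the plate home.

```bash
cat >> h.py <<'E'
O=np.array([549.6,167.9])
def W(x,y): return O+x*ex+y*ey
def S(p): d=np.array(p)[:2]-O; return np.array([d@ex,d@ey])
def shift(x,y,z,yaw):   # shelf-frame target -> tool shift and turn from the present pose
    s=env.state();a=s["tcp_rot"][2];d=W(x,y)-s["eef_pos"][:2]
    t=np.degrees((a-yaw+np.pi)%(2*np.pi)-np.pi)
    return np.round([d@[np.cos(a),np.sin(a)],d@[np.sin(a),-np.cos(a)],s["eef_pos"][2]-z,t],1).tolist()
E
python3 -c "
from h import *
print(shift(-100,-52,214,1.477))"
```

```text
[-393.5, -381.6, 0.1, 79.4]
```

Call:
step_arm(
  plan=[
    [[-393, -381, 0, 79, -1], [-393, -381, 0, 79, -1], [-393, -381, 0, 79, -1], [-393, -381, 0, 79, -1], [-393, -381, 0, 79, -1], [-393, -381, 0, 79, -1], [-393, -381, 0, 79, -1], [-393, -381, 0, 79, -1]],
  ],
)

```text
t: 0.77
eef_pos: [338.6, 310.1, 214.6]
tcp_rot: [-3.141, -0.0, 1.857]
ft_force: [1.2, 0.6, 0.1]
opening: 0.495
grip_force: 0.0
```

```bash
python3 -c "
from h import *
print(shift(-100,-52,158,1.477),env.state()['ft_force'])"
```

```text
[-207.2, 50.1, 56.6, 21.8] [1.21095238 0.57072374 0.11026524]
```

Call:
step_arm(
  plan=[
    [[-207, 50, 0, 22, -1], [-207, 50, 0, 22, -1], [-207, 50, 0, 22, -1], [-207, 50, 0, 22, -1], [-207, 50, 0, 22, -1], [-207, 50, 40, 22, -1], [-207, 50, 56, 22, -1], [-207, 50, 56, 22, -1]],
  ],
)

```text
t: 1.43
eef_pos: [444.4, 126.9, 155.8]
tcp_rot: [-3.136, 0.001, 1.477]
ft_force: [-0.1, -1.0, -0.5]
opening: 0.011
grip_force: 0.0
```

```bash
python3 -c "
from h import *
s=env.state();print(shift(-50,-52,158,1.477),s['ft_force'],s['eef_pos'],s['tcp_rot'],S(s['eef_pos']))
cv2.imwrite('pics/w1.png',env.read_camera('wrist'))"
```

```text
[-1.4, 50.9, -2.2, -0.0] [-0.14300485 -0.95898058 -0.50346756] [444.44059489 126.94135256 155.75651444] [-3.13605140e+00  1.19731437e-03  1.47662967e+00] [-100.86083506  -50.62808741]
```

View pics/w1.png

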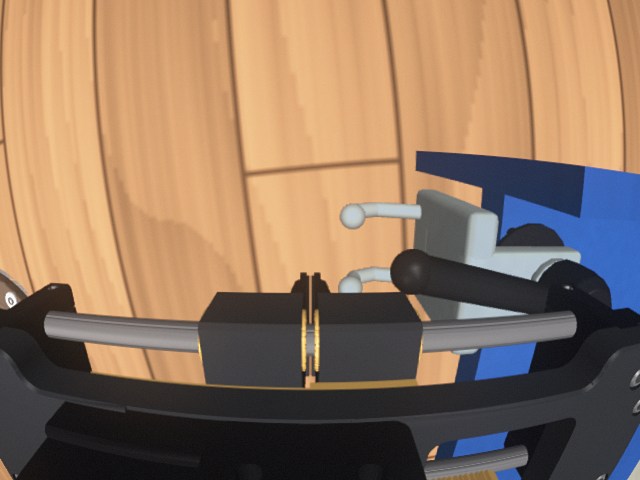

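The wrist view shows the shut fingers at about (310,290), to the right of the lever ball (408,270), facing the plate. I'll check the hub's top height before the body passes over it.

```bash
python3 -c "
from h import *
o1,d1=ray('top',206,246.3);o2,d2=ray('scene',340+(195+.5)/5-.5,230+(190+.5)/5-.5)
s=np.linalg.lstsq(np.c_[d1,-d2],o2-o1,rcond=None)[0];p=o1+d1*s[0];q=o2+d2*s[1];print(p,q,S(p))
c=env.get_calibration('wrist')
b=onz('wrist',408,270,215.5,c);print('ball',b,S(b))
for uv in ((417,192),(421,318)): print('plate',S(onz('wrist',*uv,178,c)))
"
```

```text
[565.08634069 123.81429347 215.27581247] [564.19986798 124.576818   215.33780418] [ 19.54744081 -42.4414164 ]
ball [481.08037098 156.92628014 215.5       ] [-67.19059088 -17.34319998]
plate [-54.81041901   4.04236335]
plate [-48.09241532 -53.74816147]
```

Call:
step_arm(
  plan=[
    [[-1, 25, -2, 0, -1], [-1, 48, -2, 0, -1], [-1, 53, -2, 0, -1], [-1, 55, -2, 0, -1]],
  ],
)

```text
t: 1.82
eef_pos: [501.3, 122.6, 161.7]
tcp_rot: [3.14, -0.0, 1.479]
ft_force: [-1.3, 0.2, 0.1]
opening: 0.007
grip_force: 0.0
```

Call:
step_arm(
  plan=[
    [[0, 2, 0, 0, -1], [0, 4, 0, 0, -1], [0, 6, 0, 0, -1], [0, 8, 0, 0, -1]],
  ],
)

```text
t: 2.15
eef_pos: [507.3, 121.7, 160.9]
tcp_rot: [-3.14, -0.0, 1.479]
ft_force: [-4.5, 1.0, 5.0]
opening: 0.004
grip_force: 3.0
```

Call:
step_arm(
  plan=[
    [[0, 1, 0, 0, -1], [0, 2, 0, 0, -1], [0, 3, 0, 0, -1], [0, 4, 0, 0, -1]],
  ],
)

```text
t: 2.48
eef_pos: [511.6, 121.2, 160.9]
tcp_rot: [-3.14, -0.0, 1.479]
ft_force: [-4.6, 1.5, 3.9]
opening: 0.007
grip_force: 2.8
```

Call:
step_arm(
  plan=[
    [[0, 1, 0, 0, -1], [0, 2, 0, 0, -1], [0, 3, 0, 0, -1], [0, 4, 0, 0, -1]],
  ],
)

```text
t: 2.82
eef_pos: [515.5, 120.9, 160.9]
tcp_rot: [-3.14, -0.0, 1.479]
ft_force: [-5.5, 1.3, 4.0]
opening: 0.006
grip_force: 2.8
```

Call:
step_arm(
  plan=[
    [[0, 1, 0, 0, -1], [0, 1.5, 0, 0, -1], [0, 2, 0, 0, -1]],
  ],
)

```text
t: 3.07
eef_pos: [517.6, 120.6, 160.9]
tcp_rot: [-3.141, -0.0, 1.479]
ft_force: [-4.8, 1.4, 4.9]
opening: 0.005
grip_force: 2.8
```

Call:
step_arm(
  plan=[
    [[0, 1, 0, 0, -1], [0, 1.5, 0, 0, -1], [0, 2, 0, 0, -1]],
  ],
)

```text
t: 3.32
eef_pos: [519.5, 120.4, 160.8]
tcp_rot: [-3.14, -0.0, 1.479]
ft_force: [-4.2, 1.6, 4.7]
opening: 0.002
grip_force: 2.8
```

Call:
step_arm(
  plan=[
    [[0, 1, 0, 0, -1], [0, 1.5, 0, 0, -1], [0, 2, 0, 0, -1]],
  ],
)

```text
t: 3.57
eef_pos: [521.5, 120.3, 160.8]
tcp_rot: [-3.14, -0.0, 1.479]
ft_force: [-5.2, 1.2, 4.4]
opening: 0.001
grip_force: 2.9
```

Call:
step_arm(
  plan=[
    [[0, 0.7, 0, 0, -1], [0, 1.4, 0, 0, -1], [0, 1.5, 0, 0, -1]],
  ],
)

```text
t: 3.82
eef_pos: [521.6, 120.3, 160.8]
tcp_rot: [-3.137, 0.0, 1.479]
ft_force: [-12.0, 2.9, 10.1]
opening: 0.006
grip_force: 6.9
```

Call:
step_arm(
  plan=[
    [[0, 0.7, 0, 0, -1], [0, 1.4, 0, 0, -1], [0, 1.5, 0, 0, -1]],
  ],
)

```text
t: 4.07
eef_pos: [521.7, 120.2, 160.8]
tcp_rot: [-3.134, 0.0, 1.479]
ft_force: [-19.9, 4.3, 15.8]
opening: 0.006
grip_force: 10.9
```

The bracket is home: it stopped dead at 521.6 while the force rose to 20 N. Now I'll back off, rise, turn and go over the lever grip.

Call:
step_arm(
  plan=[
    [[0, -30, 0, 0, -1], [0, -55, 0, 0, -0.16], [0, -55, -40, 27, -0.16], [0, -55, -80, 34, -0.16], [0, -55, -90, 41, -0.16], [0, -55, -90, 48, -0.16], [0, -55, -90, 55, -0.16], [0, -55, -90, 62, -0.16]],
  ],
)

```text
t: 4.73
eef_pos: [470.5, 124.8, 251.1]
tcp_rot: [3.141, -0.001, 0.723]
ft_force: [0.4, 0.2, -0.9]
opening: 0.404
grip_force: 0.0
```

```bash
python3 -c "
from h import *
s=env.state();print(shift(-36,-22,250,-.38),s['joints'],s['eef_pos'],s['tcp_rot'])"
```

```text
[47.1, 8.9, 1.1, 63.2] [ 1.23561788e-01  2.52874120e-01  1.83857583e+00 -3.42908173e-06
  1.04880912e+00  9.71653683e-01] [470.47405626 124.83575121 251.13262313] [ 3.14083815e+00 -1.09961652e-03  7.22706554e-01]
```

Call:
step_arm(
  plan=[
    [[47, 9, 1, 7, -0.16], [47, 9, 1, 14, -0.16], [47, 9, 1, 21, -0.16], [47, 9, 1, 28, -0.16], [47, 9, 1, 35, -0.16], [47, 9, 1, 42, -0.16], [47, 9, 1, 49, -0.16], [47, 9, 1, 56, -0.16]],
  ],
)

```text
t: 5.4
eef_pos: [511.6, 149.4, 249.7]
tcp_rot: [-3.141, -0.0, -0.254]
ft_force: [0.5, -0.2, 0.1]
opening: 0.421
grip_force: 0.0
```

Call:
step_arm(
  plan=[
    [[0, 0, 0, 7, -0.16], [0, 0, 0, 7, -0.16]],
  ],
)

```text
t: 5.57
eef_pos: [511.5, 149.4, 249.7]
tcp_rot: [-3.141, -0.0, -0.376]
ft_force: [0.4, 0.5, -0.3]
opening: 0.418
grip_force: 0.0
```

```bash
python3 -c "
from h import *
s=env.state();print(s['joints'],s['eef_pos'],s['tcp_rot'],S(s['eef_pos']))
c=env.get_calibration('wrist')
print(proj('wrist',[*W(-36,-22),213],c),proj('wrist',[*W(35,-43),218],c))
cv2.imwrite('pics/w2.png',env.read_camera('wrist'))
print(shift(-36,-22,194,-.38))"
```

```text
[ 1.60209963e-01  3.23327032e-01  1.73775680e+00 -2.48505987e-05
  1.08018987e+00  2.10733726e+00] [511.53092785 149.40962793 249.67394054] [-3.14144846e+00 -2.85338400e-04 -3.76319283e-01] [-36.169866   -21.97473339]
[311.08708952 271.00487196] [311.85308844 142.98156455]
[0.2, -0.0, 55.7, 0.6]
```

View pics/w2.png

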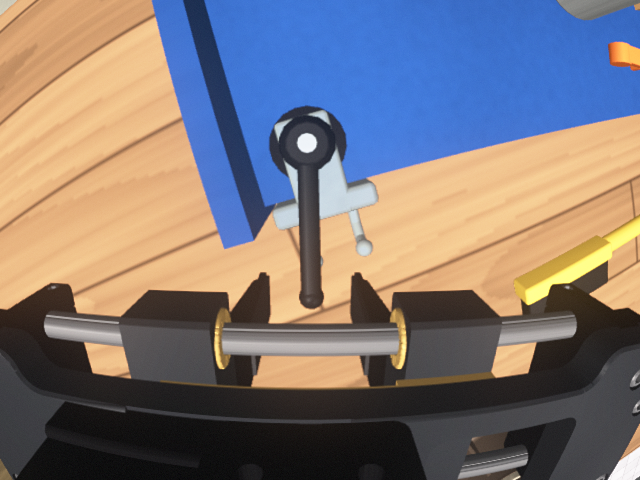

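The wrist view shows the hub at (307,142) and the arm running straight down to the ball at (311,300), centred between the fingers. I'll descend and grip.

Call:
step_arm(
  plan=[
    [[0, 0, 30, 0.6, -0.16], [0, 0, 50, 0.6, -0.16], [0, 0, 55.5, 0.6, -0.16], [0, 0, 55.5, 0.6, -0.16]],
  ],
)

```text
t: 5.95
eef_pos: [511.1, 149.3, 193.1]
tcp_rot: [3.14, 0.002, -0.378]
ft_force: [0.3, -0.1, -0.1]
opening: 0.42
grip_force: 0.0
```

Call:
step_arm(
  plan=[
    [[0, 0, 0, 0, -1], [0, 0, 0, 0, -1], [0, 0, 0, 0, -1], [0, 0, 0, 0, -1], [0, 0, 0, 0, -1], [0, 0, 0, 0, -1]],
  ],
)

```text
t: 6.45
eef_pos: [511.8, 149.8, 194.7]
tcp_rot: [-3.14, -0.001, -0.381]
ft_force: [-0.4, 3.6, 2.0]
opening: 0.123
grip_force: 29.9
```

Call:
step_arm(
  plan=[
    [[0, 0, -2, 0, -1], [0, 0, -5, 0, -1], [0, 0, -7, 0, -1], [0, 0, -8.5, 0, -1], [0, 0, -8.5, 0, -1]],
  ],
)

```text
t: 6.87
eef_pos: [511.8, 149.5, 202.7]
tcp_rot: [-3.141, -0.0, -0.381]
ft_force: [4.7, 2.2, -6.8]
opening: 0.126
grip_force: 29.9
```

The lever is lifted about 8 mm with 6.8 N, so it is clear of the serrations. I'll swing it back 90° in two 45° arcs about the screw axis.

Call:
step_arm(
  plan=[
    [[0.4, 7.2, 0, -5.6, -1], [1.4, 14.4, 0, -11.25, -1], [3.2, 21.4, 0, -16.9, -1], [5.6, 28.2, 0, -22.5, -1], [8.7, 34.7, 0, -28.1, -1], [12.4, 40.9, 0, -33.75, -1], [16.7, 46.8, 0, -39.4, -1], [21.6, 52.1, 0, -45, -1]],
  ],
)

```text
t: 7.53
eef_pos: [512.5, 93.2, 202.6]
tcp_rot: [-3.141, -0.001, 0.409]
ft_force: [4.9, 6.6, -6.9]
opening: 0.126
grip_force: 29.9
```

```bash
python3 -c "
from h import *
s=env.state();p=S(s['eef_pos']);a=s['tcp_rot'][2];print(p,s['eef_pos'][2],np.array([35,-42])-p,'phi tool',TH-a,'phi pos',np.arctan2(p[1]+42,35-p[0]),s['moment'])"
```

```text
[-29.9486859  -77.87702124] 202.5790665202966 [64.9486859  35.87702124] phi tool -0.5027507927721179 phi pos -0.5046764880338672 [ 1.15819629 -0.76588528  0.26818632]
```

Call:
step_arm(
  plan=[
    [[0.7, 6.7, 0, -5.6, -1], [1.9, 13.4, 0, -11.25, -1], [3.7, 20.4, 0, -16.9, -1], [6.1, 27.2, 0, -22.5, -1], [9.2, 33.7, 0, -28.1, -1], [12.9, 39.9, 0, -33.75, -1], [17.2, 45.8, 0, -39.4, -1], [22.1, 51.1, 0, -45, -1]],
  ],
)

```text
t: 8.2
eef_pos: [552.7, 55.1, 202.3]
tcp_rot: [-3.141, -0.001, 1.194]
ft_force: [4.1, 7.4, -6.9]
opening: 0.124
grip_force: 29.9
```

Call:
step_arm(
  plan=[
    [[0, 0, 0, 0, -1], [0, 0, 3, 0, -1], [0, 0, 6, 0, -1], [0, 0, 8.5, 0, -1], [0, 0, 8.5, 0, -1]],
  ],
)

```text
t: 8.62
eef_pos: [552.5, 55.0, 194.2]
tcp_rot: [-3.141, -0.0, 1.19]
ft_force: [1.4, 6.1, 0.0]
opening: 0.124
grip_force: 30.0
```

```bash
python3 -c "
from h import *
s=env.state();p=S(s['eef_pos']);a=s['tcp_rot'][2];print(p,s['eef_pos'][2],'phi tool',TH-a,'phi pos',np.arctan2(p[1]+41.5,35-p[0]),s['ft_force'])"
```

```text
[  13.45259854 -112.0936959 ] 194.17882482670663 phi tool -1.28332141715109 phi pos -1.274547164772137 [1.38070136 6.10736295 0.00734234]
```

Call:
step_arm(
  plan=[
    [[0, 0, 0, 0, -0.3], [0, 0, 0, 0, -0.3], [0, 0, 0, 0, -0.3], [0, 0, -20, 0, -0.3], [0, 0, -50, 0, -0.3], [0, 0, -60, 0, -1]],
  ],
)

```text
t: 9.12
eef_pos: [553.4, 54.5, 257.4]
tcp_rot: [3.138, -0.001, 1.189]
ft_force: [-0.3, 0.7, 0.8]
opening: 0.316
grip_force: 0.0
```

```bash
python3 -c "
from h import *
print(env.state()['ft_force'],shift(-45,-45,254,1.477),shift(-45,-45,161,1.477))"
```

```text
[-0.28174533  0.67384346  0.79115047] [47.9, -76.1, 3.4, -16.5] [47.9, -76.1, 96.4, -16.5]
```

Call:
step_arm(
  plan=[
    [[20, -35, 2, -7, -1], [40, -65, 2, -14, -1], [48, -76, 2, -16.5, -1], [48, -76, 30, -16.5, -1], [48, -76, 65, -16.5, -1], [48, -76, 95, -16.5, -1], [48, -76, 95, -16.5, -1]],
  ],
)

```text
t: 9.7
eef_pos: [497.7, 127.1, 154.7]
tcp_rot: [-3.134, 0.002, 1.477]
ft_force: [-0.3, 0.3, -0.4]
opening: 0.005
grip_force: 0.0
```

Call:
step_arm(
  plan=[
    [[0, 8, 0, 0, -1], [0, 13, 0, 0, -1], [0, 15, 0, 0, -1], [0, 17, 0, 0, -1]],
  ],
)

```text
t: 10.03
eef_pos: [518.1, 125.9, 160.6]
tcp_rot: [3.139, -0.001, 1.477]
ft_force: [0.2, -0.1, -0.2]
opening: 0.006
grip_force: 0.0
```

Call:
step_arm(
  plan=[
    [[0, 1, 0, 0, -1], [0, 2, 0, 0, -1], [0, 3, 0, 0, -1]],
  ],
)

```text
t: 10.28
eef_pos: [520.0, 125.7, 159.6]
tcp_rot: [3.141, -0.0, 1.478]
ft_force: [-0.8, -0.2, -0.3]
opening: 0.006
grip_force: 0.0
```

```bash
python3 -c "
from h import *
s=env.state();print(S(s['eef_pos']),s['ft_force'])"
```

```text
[-25.55229462 -44.79468114] [-0.83101333 -0.19600129 -0.26772356]
```

Call:
step_arm(
  plan=[
    [[0, 1, 0, 0, -1], [0, 2, 0, 0, -1], [0, 3, 0, 0, -1], [0, 3, 0, 0, -1]],
  ],
)

```text
t: 10.62
eef_pos: [521.9, 125.5, 159.3]
tcp_rot: [-3.139, 0.0, 1.478]
ft_force: [-8.0, 0.2, 5.8]
opening: 0.004
grip_force: 3.7
```

Call:
step_arm(
  plan=[
    [[0, 0.7, 0, 0, -1], [0, 1.5, 0, 0, -1], [0, 1.5, 0, 0, -1]],
  ],
)

```text
t: 10.87
eef_pos: [521.9, 125.5, 159.2]
tcp_rot: [-3.136, 0.0, 1.478]
ft_force: [-14.1, 0.7, 10.4]
opening: 0.008
grip_force: 7.7
```

```bash
python3 -c "
from h import *
s=env.state();print(S(s['eef_pos']),s['ft_force'])"
```

```text
[-23.58417937 -44.80479953] [-14.06254411   0.74924078  10.36687732]
```

The bracket is home again, at the same stop position. Next I'll return over the lever and straddle it loosely.

Call:
step_arm(
  plan=[
    [[0, -20, 0, 0, -1], [0, -22, -40, 0, -1], [0, -22, -80, 0, -0.3], [0, -22, -95, 0, -0.3], [0, -22, -95, 0, -0.3]],
  ],
)

```text
t: 11.28
eef_pos: [503.8, 127.6, 258.0]
tcp_rot: [3.135, -0.002, 1.478]
ft_force: [-0.3, 0.1, 0.2]
opening: 0.159
grip_force: 0.0
```

```bash
python3 -c "
from h import *
print(env.state()['ft_force'],shift(14,-112,254,1.19),shift(14,-112,194,1.19))"
```

```text
[-0.29891429  0.11958539  0.15854633] [-67.6, 55.7, 4.0, 16.5] [-67.6, 55.7, 64.0, 16.5]
```

Call:
step_arm(
  plan=[
    [[-30, 25, 0, 7, -0.3], [-60, 50, 0, 14, -0.3], [-67.6, 55.7, 0, 16.5, -0.3], [-67.6, 55.7, 0, 16.5, -0.3], [-67.6, 55.7, 30, 16.5, -0.3], [-67.6, 55.7, 55, 16.5, -0.3], [-67.6, 55.7, 60, 16.5, -0.3], [-67.6, 55.7, 60, 16.5, -0.6]],
  ],
)

```text
t: 11.95
eef_pos: [550.4, 55.5, 192.5]
tcp_rot: [-3.138, 0.001, 1.191]
ft_force: [0.3, -0.2, 0.3]
opening: 0.321
grip_force: 0.0
```

Call:
step_arm(
  plan=[
    [[0, 0, 0, 0, -0.6], [0, 0, 0, 0, -0.6], [0, 0, 0, 0, -0.6]],
  ],
)

```text
t: 12.2
eef_pos: [552.0, 55.1, 195.4]
tcp_rot: [3.14, -0.001, 1.19]
ft_force: [-0.4, 1.1, -0.1]
opening: 0.205
grip_force: 0.0
```

```bash
python3 -c "
from h import *
s=env.state();p=S(s['eef_pos']);print(p,s['ft_force'],TH-s['tcp_rot'][2],np.hypot(p[0]-35,p[1]+41.5),np.arctan2(p[1]+41.5,35-p[0]))
cv2.imwrite('pics/w3.png',env.read_camera('wrist'))"
```

```text
[  12.97093659 -112.07831269] [-0.44099737  1.07856643 -0.05432587] -1.2839776654874977 73.93630946478424 -1.2682556165197854
```

View pics/w3.png

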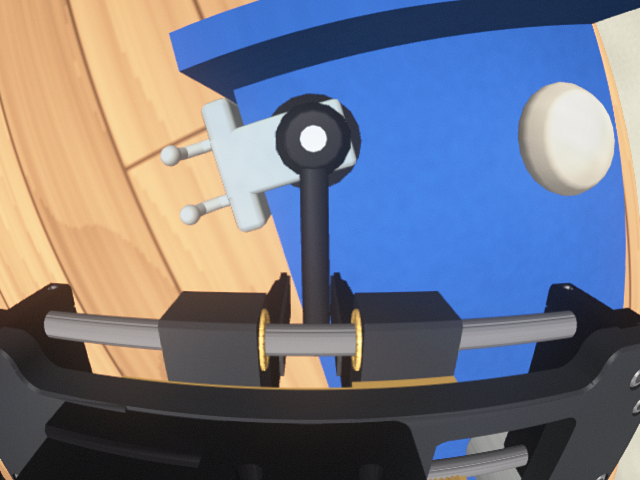

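The wrist view shows the lever arm at column 314, centred between the loose fingers, with the plate against the edge. I'll turn clockwise 28° and read the force.

```bash
cat > st.py <<'E'
from h import *
s=env.state();p=S(s['eef_pos']);ph=TH-s['tcp_rot'][2];f=s['ft_force'][:2];F=np.array([f@ex,f@ey])
print('tcp',p.round(1),round(s['eef_pos'][2],1),'phi',ph.round(3),'r',np.hypot(p[0]-35,p[1]+41.5).round(1),'phipos',np.arctan2(p[1]+41.5,35-p[0]).round(3),'Ft',-(F@[np.sin(ph),np.cos(ph)]).round(2),'Frad',(F@[np.cos(ph),-np.sin(ph)]).round(2),'Fz',s['ft_force'][2].round(2),'t',s['t'])
E
python3 st.py
```

```text
tcp [  12.9 -112.2] 195.2 phi -1.284 r 74.1 phipos -1.268 Ft -0.78 Frad 0.06 Fz 0.35 t 12.25
```

Call:
step_arm(
  plan=[
    [[0.1, -4.5, 0, 3.5, -0.6], [0.6, -9, 0, 7, -0.6], [1.2, -13.5, 0, 10.5, -0.6], [2.2, -17.9, 0, 14, -0.6], [3.4, -22.2, 0, 17.5, -0.6], [4.9, -26.5, 0, 21, -0.6], [6.7, -30.6, 0, 24.5, -0.6], [8.7, -34.7, 0, 28, -0.6]],
  ],
)

```text
t: 12.92
eef_pos: [522.9, 76.0, 194.9]
tcp_rot: [3.14, -0.002, 0.698]
ft_force: [0.4, -0.3, -0.2]
opening: 0.201
grip_force: 0.6
```

```bash
python3 st.py
```

```text
tcp [-18. -94.] 194.9 phi -0.792 r 74.6 phipos -0.781 Ft 0.49 Frad 0.17 Fz -0.19 t 12.9167
```

Call:
step_arm(
  plan=[
    [[0.1, -4.5, 0, 3.5, -0.6], [0.6, -9, 0, 7, -0.6], [1.2, -13.5, 0, 10.5, -0.6], [2.2, -17.9, 0, 14, -0.6], [2.2, -17.9, 0, 14, -0.6]],
  ],
)

```text
t: 13.33
eef_pos: [513.2, 91.2, 194.9]
tcp_rot: [3.141, -0.002, 0.454]
ft_force: [2.3, -1.2, 0.5]
opening: 0.201
grip_force: 1.3
```

```bash
python3 st.py
```

```text
tcp [-29.1 -79.8] 194.9 phi -0.548 r 74.6 phipos -0.538 Ft 2.03 Frad 1.51 Fz 0.49 t 13.3333
```

Call:
step_arm(
  plan=[
    [[0.1, -4.5, 0, 3.5, -0.6], [0.6, -9, 0, 7, -0.6], [1.2, -13.5, 0, 10.5, -0.6], [2.2, -17.9, 0, 14, -0.6], [2.2, -17.9, 0, 14, -0.6]],
  ],
)

```text
t: 13.75
eef_pos: [507.4, 107.9, 194.8]
tcp_rot: [3.141, -0.002, 0.212]
ft_force: [2.2, -3.3, 1.0]
opening: 0.2
grip_force: 2.1
```

```bash
python3 st.py
```

```text
tcp [-36.4 -63.7] 194.8 phi -0.306 r 74.8 phipos -0.301 Ft 3.74 Frad 1.44 Fz 1.01 t 13.75
```

The force is rising, so the screw has bitten. I'll use smaller steps and averaged readings from here.

```bash
cat > av.py <<'E'
from h import *
R=[]
for i in range(8):
    im=env.read_camera('wrist');s=env.state();ph=TH-s['tcp_rot'][2];f=s['ft_force'][:2];F=np.array([f@ex,f@ey])
    R.append([-(F@[np.sin(ph),np.cos(ph)]),F@[np.cos(ph),-np.sin(ph)],s['ft_force'][2],s['grip_force']])
R=np.array(R);p=S(s['eef_pos']);print('Ft,Frad,Fz,grip',R.mean(0).round(2),'sd',R.std(0).round(2),'phi',ph.round(3),'phipos',np.arctan2(p[1]+41.5,35-p[0]).round(3),p.round(1),'t',s['t'])
cv2.imwrite('pics/av.png',im)
E
python3 av.py
```

```text
Ft,Frad,Fz,grip [3.73 2.48 1.98 2.  ] sd [0.53 0.35 0.86 0.1 ] phi -0.307 phipos -0.302 [-36.6 -63.8] t 14.15
```

Call:
step_arm(
  plan=[
    [[0.1, -3, 0, 2.3, -0.6], [0.3, -6, 0, 4.6, -0.6], [0.6, -9, 0, 7, -0.6], [0.6, -9, 0, 7, -0.6]],
  ],
)

```text
t: 14.48
eef_pos: [505.7, 116.9, 194.3]
tcp_rot: [3.141, -0.001, 0.088]
ft_force: [2.7, -4.5, 3.8]
opening: 0.202
grip_force: 2.4
```

```bash
python3 av.py; cp pics/av.png pics/w4.png
```

```text
Ft,Frad,Fz,grip [3.92 2.81 2.7  2.35] sd [0.42 0.49 0.37 0.02] phi -0.184 phipos -0.181 [-39.  -55.1] t 14.8833
```

View pics/w4.png

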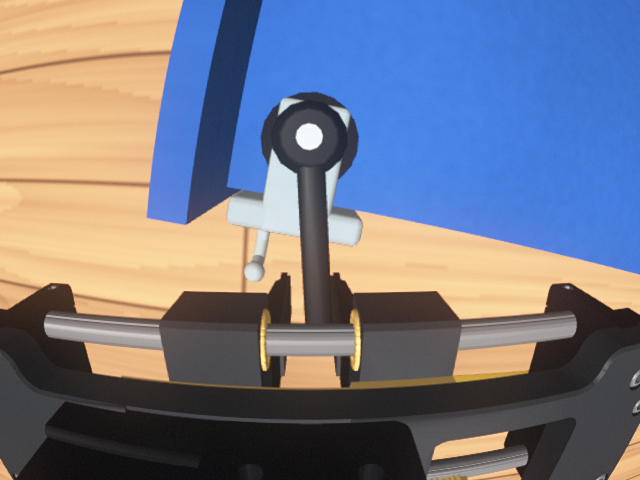

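The wrist view shows the arm (hub 309,136; lower arm about 317,310) leaning about 0.05 rad behind the tool, so it touches the outer edge of the right pad at a radius of about 84 mm. I'll back off to read the force bias, then push again cleanly.

Call:
step_arm(
  plan=[
    [[0.1, 2.5, 0, -2, -0.6], [0.1, 3.9, 0, -3, -0.6], [0.1, 3.9, 0, -3, -0.6], [0.1, 3.9, 0, -3, -0.6]],
  ],
)

```text
t: 15.22
eef_pos: [505.5, 113.1, 193.9]
tcp_rot: [-3.141, 0.001, 0.142]
ft_force: [0.1, -0.0, -0.5]
opening: 0.2
grip_force: 0.1
```

```bash
python3 av.py
```

```text
Ft,Frad,Fz,grip [ 0.43  0.13 -0.07  0.07] sd [0.58 0.43 0.19 0.03] phi -0.236 phipos -0.23 [-38.3 -58.7] t 15.6167
```

Call:
step_arm(
  plan=[
    [[0, -2, 0, 1.5, -0.6], [0.1, -3.9, 0, 3, -0.6], [0.1, -3.9, 0, 3, -0.6]],
  ],
)

```text
t: 15.87
eef_pos: [505.6, 116.7, 194.1]
tcp_rot: [3.141, -0.0, 0.089]
ft_force: [0.1, -4.2, 0.7]
opening: 0.198
grip_force: 1.9
```

```bash
python3 av.py
```

```text
Ft,Frad,Fz,grip [ 4.37 -0.02 -0.03  1.93] sd [0.51 0.41 0.44 0.07] phi -0.184 phipos -0.181 [-39.1 -55.1] t 16.2667
```

Call:
step_arm(
  plan=[
    [[0, -1.3, 0, 1, -0.6], [0, -2.6, 0, 2, -0.6], [0.1, -3.9, 0, 3, -0.6], [0.1, -3.9, 0, 3, -0.6]],
  ],
)

```text
t: 16.6
eef_pos: [505.3, 120.6, 194.1]
tcp_rot: [3.141, -0.0, 0.037]
ft_force: [0.1, -8.0, 0.7]
opening: 0.206
grip_force: 2.9
```

```bash
python3 av.py
```

```text
Ft,Frad,Fz,grip [ 6.39 -0.15 -0.    2.84] sd [0.64 0.28 0.4  0.02] phi -0.132 phipos -0.131 [-39.7 -51.4] t 17.0
```

```bash
python3 - <<'E'
from h import *
R=[]
for i in range(10):
    env.read_camera('wrist');s=env.state();R.append([*s['ft_force'],*s['moment'],s['grip_force']])
R=np.array(R);print(R.mean(0).round(3),R.std(0).round(3))
E
python3 av.py;cp pics/av.png pics/w5.png
```

```text
[ 0.269 -6.264  0.105 -1.11   0.104  0.067  2.823] [0.387 0.301 0.435 0.036 0.025 0.03  0.   ]
Ft,Frad,Fz,grip [ 6.3  -0.06 -0.02  2.82] sd [0.22 0.28 0.84 0.  ] phi -0.132 phipos -0.131 [-39.7 -51.3] t 17.9
```

View pics/w5.png

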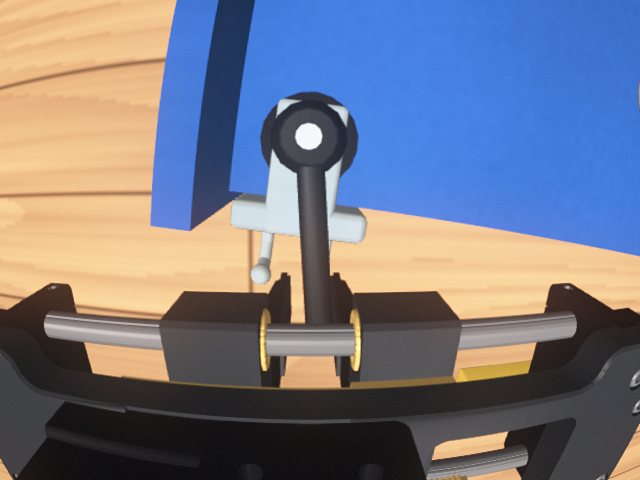

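The arm still bears on the outer pad edge, and Mz/F confirms a contact radius of about 84 mm. That puts the load near the upper end, so I'll back off and measure the force bias carefully.

Call:
step_arm(
  plan=[
    [[0, 2.5, 0, -2, -0.6], [0.1, 3.9, 0, -3, -0.6], [0.1, 4.4, 0, -3.4, -0.6], [0.1, 4.4, 0, -3.4, -0.6], [0.1, 4.4, 0, -3.4, -0.6]],
  ],
)

```text
t: 18.32
eef_pos: [505.5, 116.6, 194.1]
tcp_rot: [-3.141, -0.0, 0.096]
ft_force: [-0.2, -0.6, -0.2]
opening: 0.2
grip_force: 0.2
```

```bash
cat > bias.py <<'E'
from h import *
R=[]
for i in range(16):
    env.read_camera('wrist');s=env.state();R.append([*s['ft_force'],*s['moment'],s['grip_force']])
R=np.array(R);print(R.mean(0).round(3),R.std(0).round(3),s['eef_pos'],s['tcp_rot'][2],s['opening'],s['t'])
E
python3 bias.py
```

```text
[ 0.01  -0.032 -0.015 -0.093  0.153  0.005  0.106] [0.403 0.354 0.481 0.027 0.026 0.029 0.016] [505.55174893 116.36739911 194.13022846] 0.0969798397002044 0.20190745401531657 19.1167
```

The bias is about 0, so 6.3 N at 84 mm is equivalent to about 7.3 N at the grip, a bit too tight. I'll ease the screw back about 0.25 rad in mesh, then retighten slowly.

Call:
step_arm(
  plan=[
    [[0.1, 3.3, 0, -2.5, -0.6], [0.3, 6.5, 0, -5, -0.6], [0.6, 9.8, 0, -7.5, -0.6], [1.1, 13, 0, -10, -0.6], [1.7, 16.1, 0, -12.5, -0.6], [2.5, 19.3, 0, -15, -0.6], [2.5, 19.3, 0, -15, -0.6]],
  ],
)

```text
t: 19.7
eef_pos: [509.8, 97.6, 194.1]
tcp_rot: [-3.141, -0.0, 0.36]
ft_force: [-1.0, 3.6, 0.4]
opening: 0.2
grip_force: 1.8
```

```bash
python3 av.py
```

```text
Ft,Frad,Fz,grip [-4.06  0.42  0.45  1.82] sd [0.56 0.41 0.4  0.07] phi -0.452 phipos -0.443 [-33.  -73.7] t 20.1
```

Call:
step_arm(
  plan=[
    [[0.1, 3.3, 0, -2.5, -0.6], [0.3, 6.5, 0, -5, -0.6], [0.3, 6.5, 0, -5, -0.6]],
  ],
)

```text
t: 20.35
eef_pos: [512.5, 91.3, 194.1]
tcp_rot: [-3.141, 0.0, 0.448]
ft_force: [-0.6, 4.3, 0.9]
opening: 0.196
grip_force: 1.7
```

```bash
python3 av.py
```

```text
Ft,Frad,Fz,grip [-3.77  0.31  0.31  1.56] sd [0.45 0.25 0.54 0.03] phi -0.54 phipos -0.53 [-29.9 -79.5] t 20.75
```

Call:
step_arm(
  plan=[
    [[0, -2.6, 0, 2, -0.6], [0.2, -5.2, 0, 4, -0.6], [0.4, -7.8, 0, 6, -0.6], [0.7, -10.4, 0, 8, -0.6], [1.1, -13, 0, 10, -0.6], [1.6, -15.5, 0, 12, -0.6], [2.2, -18, 0, 14, -0.6], [2.9, -20.6, 0, 16, -0.6]],
  ],
)

```text
t: 21.42
eef_pos: [506.6, 110.3, 194.2]
tcp_rot: [3.14, -0.001, 0.165]
ft_force: [0.5, -5.6, 0.2]
opening: 0.201
grip_force: 2.7
```

```bash
python3 av.py
```

```text
Ft,Frad,Fz,grip [4.86 0.15 0.13 2.27] sd [0.55 0.6  0.46 0.12] phi -0.261 phipos -0.259 [-37.7 -60.8] t 21.8167
```

Call:
step_arm(
  plan=[
    [[0, -0.7, 0, 0.5, -0.6], [0, -1.3, 0, 1, -0.6], [0, -1.3, 0, 1, -0.6]],
  ],
)

```text
t: 22.07
eef_pos: [506.2, 112.2, 194.2]
tcp_rot: [3.141, -0.0, 0.149]
ft_force: [0.9, -5.5, -0.2]
opening: 0.2
grip_force: 2.7
```

```bash
python3 av.py; python3 bias.py
```

```text
Ft,Frad,Fz,grip [ 5.8  -0.03  0.22  2.62] sd [0.55 0.65 0.32 0.01] phi -0.244 phipos -0.242 [-38.  -59.5] t 22.4667
[ 0.858 -5.471 -0.172 -1.005  0.006  0.042  2.613] [0.388 0.464 0.375 0.035 0.035 0.029 0.   ] [506.15868907 112.16477604 194.16502535] 0.14991380825529843 0.20117521354419365 23.2667
```

The load settled at about 5.55 N at 82–84 mm, equivalent to about 6.3 N at the grip. I'll release, withdraw and check.

Call:
step_arm(
  plan=[
    [[0, 2.5, 0, -2, -0.6], [0.1, 4.2, 0, -3.2, -0.6], [0.1, 4.2, 0, -3.2, -0.3], [0.1, 4.2, 0, -3.2, -0.3], [0.1, 4.2, 0, -3.2, -0.3], [0.1, 4.2, -25, -3.2, -0.3], [0.1, 4.2, -60, -3.2, -0.3], [0.1, 4.2, -80, -3.2, -0.3]],
  ],
)

```text
t: 23.93
eef_pos: [507.1, 108.7, 276.8]
tcp_rot: [-3.142, -0.002, 0.205]
ft_force: [0.1, 0.6, 0.8]
opening: 0.351
grip_force: 0.0
```

Call:
step_arm(
  plan=[
    [[-30, 0, -10, 0, -0.3], [-65, 0, -10, 0, -0.3], [-100, 0, -10, 0, -0.3], [-100, 0, -10, 0, -0.3], [-100, 0, -10, 0, -0.3]],
  ],
)

```text
t: 24.35
eef_pos: [407.9, 88.0, 284.8]
tcp_rot: [3.142, -0.002, 0.205]
ft_force: [0.9, 0.2, 0.4]
opening: 0.351
grip_force: 0.0
```

```bash
python3 - <<'E'
from h import *
c=env.get_calibration('wrist');w=env.read_camera('wrist');t=env.read_camera('scene')
for n,p in(("hub",[*W(35,-41.5),216]),("plateR home",[*W(-16,-77.5),178]),("plateL",[*W(-16,-5.5),178])):print(n,proj('wrist',p,c))
cv2.imwrite('pics/fin.png',np.hstack([w[:330,130:530],cv2.resize(t[220:330,330:463],(400,330),interpolation=cv2.INTER_CUBIC)]))
print(env.state()['ft_force'],env.state()['eef_pos'])
E
```

```text
hub [311.13601184  -4.37200791]
plateR home [337.41236326  88.7324528 ]
plateL [244.83404246  63.06799492]
[0.78478415 0.20724523 0.2749176 ] [409.49348936  88.19794885 284.44200999]
```

View pics/fin.png

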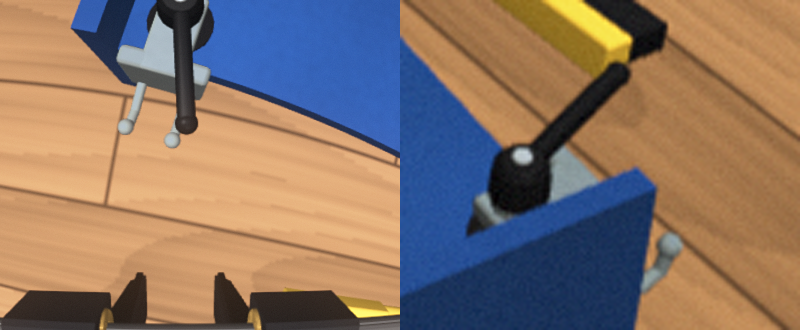

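The plate sits against the board's edge, with its front corner at crop (207,90) where I predicted it for home. The lever is down on its seat and the arm is clear of everything.

```bash
python3 -c "
from cell import env
print(env.job_done())"
```

```text
the job is handed in; nothing more can be done
None
```

I handed the job in at about 24 s: the bracket is home, the lever is down in mesh, and the screw is tightened to an estimated 6.3 N at the grip, though it first went to about 7 to 7.4 N (limit 7), so I eased it back and retightened.

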